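Roll the brass tube onto the laser plate's centre line

TASK

Set the long brass tube up for laser engraving: with your fingertips, roll it across the aluminium loading plate until it comes to rest lying along the plate's long engraved line, centred over it and parallel to it, with its whole length over the line. It must be rolled, not lifted or dragged, and stay on the plate. Leave the short ring blank and the things beside the plate where they are, and finish with your hand clear of everything.

Things in the scene. Friction and masses are not known exactly. Their poses are not given: they have to be found in the camera images.
- tube: long brass tube, 44 mm in diameter, 140 mm long, ends closed flush by black plugs, about 0.25 kg, lying on the plate free to roll; let go at 50 mm/s it stops within a few mm. Origin: its middle, on the axis, 22 mm above the plate. x runs along the tube (either way round); y and z turn with it as it rolls. Starts 60 to 100 mm to one or the other side of the line, within 3 degrees of parallel
- line_mid (a point): middle of the engraved line, on the plate's top: the one long dark line, 230 x 2.5 mm, with a 14 mm cross tick at its middle. x runs along the line, y across it, z up. The fixed plate is flat aluminium, 240 mm along the line, 300 mm across, 12 mm thick, lying on the bench (top 12 mm above it), dotted with small flush tapped holes that do not disturb rolling
- blank_mid (a point): centre of the ring blank, a short cut of the same brass tube standing on end on the plate on the other side of the line from the tube: 44 mm outside diameter, 32 mm tall, open; to be left where it is
- pliers: small pliers with red grips, lying flat on the bench beside the plate, 155 mm long, 60 mm wide, 11 mm high; origin under the middle of its length; to be left where they are
- jar: small closed glass jar, 52 mm in diameter, 55 mm tall, standing on the bench beside the plate; origin under its centre; to be left where it is
- caliper: digital caliper lying on the bench beyond the plate, 235 mm long, 15 mm high, origin under the middle; to be left where it is
There are look-alikes about, which are no part of the job. Of the things shaped like the tube, the brass one is meant.

How it is judged:
By the outcome, as a careful person would: the job done as asked, in the order asked, and still so for the second after the job is handed in, with the robot touching nothing.
It also fails if it takes over 58 s, if anything falls off the work surface, if the arm or the gripper's body presses on something with over 40 N, if the wrist force passes 120 N, or if a joint passes its speed limit or range.

ROBOT

A 6-joint arm with a two-finger parallel gripper is mounted at the origin on the work surface. World frame = base frame: x ahead of the robot, y to its left, z up, the work surface at z = 0. Lengths are in mm, angles in rad, forces in N, time in s.
With the tool pointing down it reaches from about 350 to 875 mm from the base axis. Payload 4.2 kg.
Tool frame: the origin (TCP) lies midway between the tips of the shut fingers; the grasp point (between the pads) lies 19 mm behind it (arm.tcp_to_grasp is the distance from the TCP to the grasp point, in mm); z points along the fingers, y is the line along which they close (so a half turn about z gives the same grasp; the last joint's range is limited). The gripper opens to 85 mm and grips with 20 to 120 N. Pads are 22 mm wide; open, the fingers measure 114 mm over their backs; the gripper's body (76 mm by 85 mm) begins 54 mm behind the grasp point. The pads swing forward as they close: fully open they stand 13 mm farther back than shut.
Start: joints at [-1.025, 0.385, 0.008, 0, -1.194, -0.259], TCP at [176.819, -599.445, 231.312] pointing down, gripper open.
Joint ranges: [-3.14, 3.14], [-1.21, 2.06], [-1.07, 1.41], [-3.16, 2.05], [-2.99, -0.16], [-3.1, 3.1]. Speed limits (rad/s): [2.79, 2.79, 3.14, 3.14, 3.14, 3.14].

INTERFACE

Orientations are given as a unit quaternion [x, y, z, w].
In Python, from bench import arm, imaging, job, models gives the robot as it stands.
- The arm moves only by the tool arm_command, never from a script. Its argument "rows" is a list of rows, each an object with "grip": the opening, from 0 (shut) to 1 (fully open); "linear": the shift along the tool's x, y, z in mm, a list of three; "rot": the turn, a rotation vector about the tool's x, y, z in rad, a list of three. In form: [{"grip": grip, "linear": [tx, ty, tz], "rot": [rx, ry, rz]}, ...]. A call has 1 to 10 rows; each row is the pose to reach, as a shift and turn from the pose commanded when the call began, along the tool's axes at that moment; what a row does not reach only later rows make up. A row lasts 1/8 s, in which the tool goes at most 62.5 mm and 10.7 degrees, less where a joint would pass 70% of its speed; a pose out of reach is approached as far as the arm can. A call with a gripper value outside its range is refused whole. The fingers move at their own pace and stop on an object; the grip force is fixed at half the most. Time passes only in rows, so rows that repeat a pose let the fingers close. It gives the time, the measured TCP pose, the force, the opening and the grip force at its end, in the units of the state.
- arm.read_state(): the state, without advancing time (a new reading comes with each control period).
- imaging.get_image(name): name is "scene" or "side" or "wrist"; returns a dict with "frame" (384x512x3 uint8, red, green, blue), "fx", "fy", "cx", "cy" (pixels), "extrinsics" (4x4, takes a point from world to camera coordinates); the wrist camera has in their place "T_tool_cam" (4x4, takes a point from camera to tool coordinates, whose origin is the TCP and whose axes are the flange's). Camera axes: x right, y down, z forward; pixel columns grow to the right and rows downward; lengths in mm; the calibration is good to about 2 mm. A picture is of the moment at which its call begins: read the wrist's pose just before it. There is no depth.
- job.job_done(): hands the job in; it is judged then, once.
Trained networks look in a picture, given as the dict that the camera call returned (one of the last four; its "shot" number tells which), for a name from the list of things; names that differ only in an ending like _2 or _b are one class to them, and where a whole thing is asked for, a point or a joint stands for the part that bears it (a point fixed in the world has none). Each returns a list of dicts, best first, with "score" (0 to 1); they miss things now and then, are a little off and sometimes report something else, mostly with a low value. They report only what shows in the picture. A call takes as long as a camera call. They do not tell look-alikes from the thing itself.
- models.spot_in(picture, query): "rect" ([left, top, right, bottom] in pixels, round what is visible of it).
- models.tip_of(picture, query): "pixel" ([column, row] in pixels: a listed point, or the origin of a listed thing).
The state is a dict: "clock": time; "joints": joint angles; "joint_vel": joint speeds; "joint_efforts": joint torques, N m; "position": TCP position; "ee_rot": TCP orientation; "contact_force": force on the tool from outside, world axes, zero at the start; "wrist_torque": the same for the moment, N m; "gripper_width": finger opening in mm; "grasp_force": force on a finger pad.
Only numpy, scipy, OpenCV 4.12 (cv2) and the standard library are available. Lean on these libraries where they do the work, as an engineer would, in place of code of your own. Each camera call takes 0.05 s, during which the arm holds its last target. There are 200 camera calls.

## Working session

There is one attempt and no reset: what is moved stays moved. The work goes in short steps, Python scripts to look and compute and a tool call to move; the robot and the scene stay as the last step left them, time stands still between calls to the robot, and variables do not carry over. Pictures are saved under pics/ and viewed, at most 13 in all, crops included, and the job is handed in when it is done.

Besides the shell and the picture viewer there is one more tool, called as a command line: name --argument value ..., lists and objects as JSON in quotes. arm_command: Moves the arm, as the interface text tells. Its arguments: {"type":"object","properties":{"rows":{"type":"array"}},"required":["rows"]}

```bash
mkdir -p pics
cat > h.py <<'E'
import numpy as np, cv2
from bench import arm, imaging, job, models
from scipy.spatial.transform import Rotation as R
def cam(p):
    """K, world->cam"""
    K=np.array([[p['fx'],0,p['cx']],[0,p['fy'],p['cy']],[0,0,1.]])
    if 'extrinsics' in p: return K,np.array(p['extrinsics'])
    s=p['state']; T=np.eye(4); T[:3,:3]=R.from_quat(s['ee_rot']).as_matrix(); T[:3,3]=s['position']
    return K,np.linalg.inv(T@np.array(p['T_tool_cam']))
def shot(n):
    s=arm.read_state(); p=imaging.get_image(n); 
    p2=dict(p); p2['state']=s; return p,p2
def ray(p,px,z):
    K,E=cam(p); d=E[:3,:3].T@np.linalg.inv(K)@[px[0],px[1],1]; o=-E[:3,:3].T@E[:3,3]
    return o+d*(z-o[2])/d[2]
def proj(p,X):
    K,E=cam(p); c=E[:3,:3]@np.array(X)+E[:3,3]; q=K@c; return q[:2]/q[2]
def save(p,n): cv2.imwrite('pics/'+n,p['frame'][:,:,::-1])
E
python3 - <<'E'
from h import *
print(arm.read_state())
fr=[]
for n in ['scene','side']:
    p,q=shot(n); fr.append(p['frame']); save(p,n+'0.png')
    for t,z in [('tube',34),('line_mid',12),('blank_mid',28),('pliers',0),('jar',0),('caliper',0)]:
        for r in models.tip_of(p,t)[:3]: print(n,t,np.round(r['pixel']),round(r['score'],2),ray(q,r['pixel'],z).round())
E
```

```text
{'clock': 0.0, 'joints': array([-1.02543194e+00,  3.85551985e-01,  6.61123716e-03, -5.12420672e-04,
       -1.19401657e+00, -2.58602128e-01]), 'joint_vel': array([-0.0022334 ,  0.00054382, -0.00091566, -0.00106762, -0.00154584,
        0.00025414]), 'joint_efforts': array([ 7.16952254e-04, -3.92284584e+01,  1.88399273e+01,  4.18618485e+00,
       -4.65599354e-03, -1.21786681e-05]), 'position': array([ 176.6306803 , -598.89861884,  230.21665684]), 'ee_rot': array([-1.42796715e-01,  9.89751420e-01,  1.08753639e-03, -2.03584464e-04]), 'contact_force': array([ 0.19553811,  0.92125061, -0.31373662]), 'wrist_torque': array([-0.01007939,  0.03860911, -0.01462353]), 'grasp_force': 0.0, 'gripper_width': 85.62013247826955}
scene tube [199. 162.] 0.88 [ 382. -242.   34.]
scene tube [121. 210.] 0.88 [ 608. -439.   34.]
scene tube [279. 157.] 0.73 [353.  21.  34.]
scene line_mid [270. 213.] 0.89 [595. -18.  12.]
scene blank_mid [294. 211.] 0.73 [601.  49.  28.]
scene blank_mid [290. 274.] 0.3 [823.  17.  28.]
scene pliers [186. 225.] 0.53 [ 633. -256.    0.]
scene jar [354. 230.] 0.9 [649. 217.   0.]
scene caliper [291. 277.] 0.56 [809.  25.   0.]
side tube [345. 264.] 0.96 [347.  22.  34.]
side tube [256. 188.] 0.94 [ 614. -106.   34.]
side tube [365. 192.] 0.78 [ 372. -220.   34.]
side line_mid [245. 213.] 0.66 [604. -36.  12.]
side pliers [274. 164.] 0.8 [ 640. -266.    0.]
side jar [163. 284.] 0.69 [652. 211.   0.]
side caliper [165. 198.] 0.87 [814.   1.   0.]
```

Run:
```python
import cv2
a=cv2.imread('pics/scene0.png');b=cv2.imread('pics/side0.png')
c=cv2.vconcat([a,b])
cv2.imwrite('pics/c0.png',cv2.resize(c[:,:],None,fx=.78,fy=.78))
cv2.imwrite('pics/c1.png',cv2.resize(a[130:300,100:380],(800,486),interpolation=cv2.INTER_CUBIC))
```

```text
(no output)
```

View pics/c1.png

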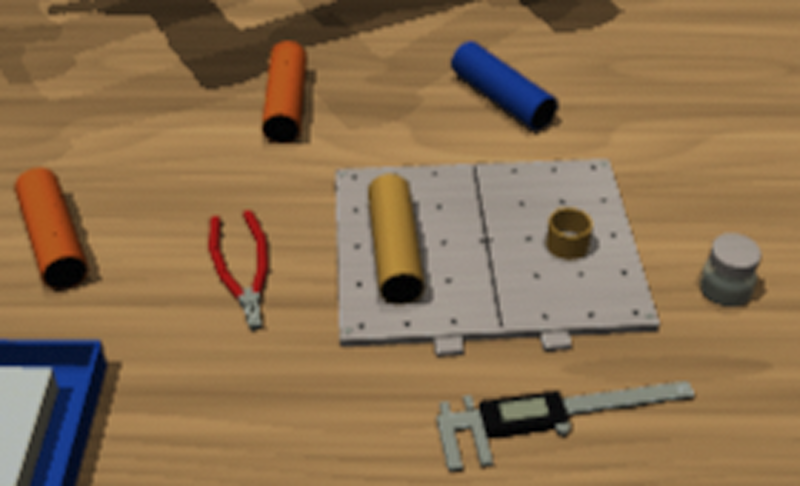

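View pics/side0.png

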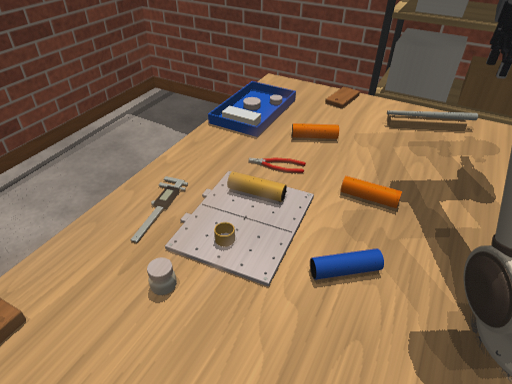

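The lookalikes are the orange tubes at scene (199,162) and (121,210) and the blue one at (279,157), all on the bench. The brass one, about (238,212), lies on the plate and is the one meant; the enlarged crop confirms it. The line runs from about (266,188) to (275,245), and the ring blank is at (299,211).

Run:
```python
from h import *
p,q=shot('scene'); s=q['state']
a=ray(q,(266.3,187.8),12);b=ray(q,(275.4,244.8),12);d=b-a
ang=np.degrees(np.arctan2(d[1],d[0])); print(a,b,ang)
M=R.from_quat(s['ee_rot']).as_matrix()
ya=np.degrees(np.arctan2(M[1,1],M[0,1])); print('tool y',ya,'turn',(ang-ya)%180)
t=np.array([600,-70,300]); print(M.T@(t-s['position']))
print(np.array(p['extrinsics'])[:3].round(2)); w,_=shot('wrist'); print(np.round(w['T_tool_cam'],2),w['fx'])
```

```text
[483.39105212 -25.38075061  12.        ] [715.19542421 -10.40606908  12.        ] 3.6962008083936233
tool y 106.43315710825927 turn 77.26304370013436
[-555.65590627  388.07919275  -68.65876504]
[[ 1.00000e-02  1.00000e+00  2.00000e-02  6.69800e+01]
 [ 6.60000e-01  1.00000e-02 -7.50000e-01 -3.18740e+02]
 [-7.50000e-01  2.00000e-02 -6.60000e-01  1.58758e+03]]
[[   0.     -0.96   -0.29   72.12]
 [   1.      0.      0.      0.5 ]
 [   0.     -0.29    0.96 -141.99]
 [   0.      0.      0.      1.  ]] 318.71879159601957
```

arm_command --rows '[{"grip":1,"linear":[-55,39,-30],"rot":[0,0,-0.135]},{"grip":1,"linear":[-110,78,-69],"rot":[0,0,-0.27]},{"grip":1,"linear":[-165,116,-69],"rot":[0,0,-0.405]},{"grip":1,"linear":[-220,155,-69],"rot":[0,0,-0.54]},{"grip":1,"linear":[-275,194,-69],"rot":[0,0,-0.675]},{"grip":1,"linear":[-330,233,-69],"rot":[0,0,-0.81]},{"grip":1,"linear":[-390,272,-69],"rot":[0,0,-0.945]},{"grip":1,"linear":[-445,310,-69],"rot":[0,0,-1.08]},{"grip":1,"linear":[-500,350,-69],"rot":[0,0,-1.215]},{"grip":1,"linear":[-556,388,-69],"rot":[0,0,-1.35]}]'

```text
clock: 2.05
position: [559.2, -120.4, 300.7]
ee_rot: [0.732, -0.682, 0.0, -0.0]
contact_force: [0.7, -1.4, -0.4]
gripper_width: 85.3
grasp_force: 0.0
```

arm_command --rows '[{"grip":1,"linear":[0,0,0],"rot":[0,0,0]},{"grip":1,"linear":[0,0,0],"rot":[0,0,0]}]'

```text
clock: 2.3
position: [558.1, -122.1, 300.1]
ee_rot: [0.73, -0.683, -0.0, 0.0]
contact_force: [-0.6, 0.1, -0.5]
gripper_width: 85.2
grasp_force: 0.0
```

Run:
```python
from h import *
p,q=shot('wrist'); s=q['state']; save(p,'w1.png'); np.save('w1.npy',q,allow_pickle=True)
M=R.from_quat(s['ee_rot']).as_matrix(); print(s['position'],M.round(3),s['contact_force'],s['joints'])
for t,z in [('tube',34),('line_mid',12),('blank_mid',28)]:
    for r in models.tip_of(p,t)[:3]: print(t,np.round(r['pixel']),round(r['score'],2),ray(q,r['pixel'],z).round())
```

```text
[ 558.09488132 -122.05306209  300.11118009] [[ 0.066 -0.998 -0.001]
 [-0.998 -0.066 -0.   ]
 [ 0.     0.001 -1.   ]] [-0.57198111  0.10252743 -0.45094301] [ 6.82487209e-02  2.52978640e-01 -1.01814406e-02  9.95396096e-05
 -1.30830408e+00 -1.92939004e-03]
tube [422.  67.] 0.87 [ 371. -241.   34.]
tube [209. 158.] 0.84 [ 621. -113.   34.]
tube [397. 250.] 0.71 [353.   1.  34.]
blank_mid [218. 272.] 0.74 [605.  57.  28.]
```

View pics/w1.png

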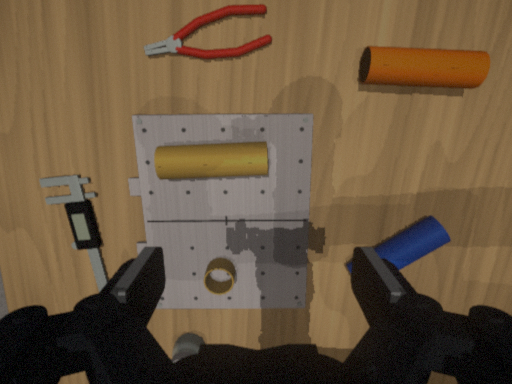

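The wrist view shows the brass tube at columns 155–268, rows 142–179. The line is at row 220, columns 146–308, with its tick at (226,220), and the ring is at (219,275).

```bash
cat >> h.py <<'E'
from scipy.optimize import least_squares
def tubefit(q,x0):
    """mask brass near the guess, fit (x,y,yaw) so the projected cylinder's min-area rect matches"""
    def hull(v):
        c,s=np.cos(v[2]),np.sin(v[2]); P=[]
        for e in (-70,70):
            for t in np.linspace(0,2*np.pi,60,endpoint=False):
                l=22*np.cos(t); P.append(proj(q,[v[0]+e*c-l*s,v[1]+e*s+l*c,34+22*np.sin(t)]))
        return np.float32(P)
    h=cv2.cvtColor(q['frame'],cv2.COLOR_RGB2HSV)
    m=((h[...,0]>17)&(h[...,0]<32)&(h[...,1]>110)).astype(np.uint8)
    roi=np.zeros_like(m); cv2.fillConvexPoly(roi,cv2.convexHull(hull(x0)).astype(np.int32),1)
    roi=cv2.dilate(roi,np.ones((25,25),np.uint8)); m=cv2.morphologyEx(m*roi,cv2.MORPH_OPEN,np.ones((5,5),np.uint8))
    n,l,st,_=cv2.connectedComponentsWithStats(m); k=1+np.argmax(st[1:,4]); m=(l==k).astype(np.uint8)
    c=cv2.convexHull(cv2.findContours(m,0,2)[0][0])
    def d(r):
        (cx,cy),(w,hh),a=r
        if w<hh: w,hh,a=hh,w,a+90
        return np.array([cx,cy,(a+90)%180-90,w,hh])
    # the contour runs through pixel centres -> grow the size by one pixel
    obs=d(cv2.minAreaRect(c)); obs[3:]+=1
    f=lambda v:(d(cv2.minAreaRect(hull(v)))-obs)[:3]
    r=least_squares(f,x0,x_scale=[10,10,.1],diff_step=1e-3); v=r.x
    return v,np.round(d(cv2.minAreaRect(hull(v)))-obs,2),int(st[k,4])
def linefit(q,c0,c1,r0,r1,kern=9):
    g=cv2.cvtColor(q['frame'],cv2.COLOR_RGB2GRAY).astype(float); P=[]
    for c in range(c0,c1):
        col=g[r0:r1,c]; w=np.clip(np.median(col)-12-col,0,None)
        if w.sum()>5: 
            i=np.argmax(w); s=slice(max(i-2,0),i+3); P.append(ray(q,(c,r0+(np.arange(len(col))[s]*w[s]).sum()/w[s].sum()),12)[:2])
    P=np.array(P); vx,vy,x,y=cv2.fitLine(np.float32(P),cv2.DIST_HUBER,0,.01,.01).ravel()
    return np.arctan(vy/vx),np.array([x,y]),len(P)
E
python3 - <<'E'
from h import *
q=np.load('w1.npy',allow_pickle=True).item()
v,res,n=tubefit(q,[621,-113,.03]); print('tube',v[:2],np.degrees(v[2]),res,n)
a,pt,k=linefit(q,150,222,212,228); print('line',np.degrees(a),pt,k)
print('tick',ray(q,(226.5,220),12),'ends',ray(q,(146,221),12),ray(q,(308,219),12))
n_=np.array([-np.sin(a),np.cos(a)]); print('dist',(v[:2]-pt)@n_)
E
```

```text
tube [ 616.00459743 -111.14152357] 6.358271780607856 [ 0.    0.   -0.    0.32  0.82] 3601
line 4.4936347 [651.4264   -15.460617] 72
tick [597.5563523  -20.02207022  12.        ] ends [713.85799603 -10.66863062  12.        ] [480.01437495 -29.45593709  12.        ]
dist -92.61155103490375
```

arm_command --rows '[{"grip":1,"linear":[0.3,-20,50],"rot":[0,0,-0.02]},{"grip":1,"linear":[0.5,-40,100],"rot":[0,0,-0.045]},{"grip":1,"linear":[0.9,-59,150],"rot":[0,0,-0.045]},{"grip":1,"linear":[0.9,-59,190],"rot":[0,0,-0.045]},{"grip":1,"linear":[0.9,-59,215],"rot":[0,0,-0.045]},{"grip":1,"linear":[0.9,-59,230],"rot":[0,0,-0.045]},{"grip":1,"linear":[0.9,-59,230],"rot":[0,0,-0.045]},{"grip":1,"linear":[0.9,-59,230],"rot":[0,0,-0.045]}]'

```text
clock: 3.5
position: [618.1, -119.6, 71.8]
ee_rot: [0.745, -0.667, 0.001, -0.001]
contact_force: [0.1, -0.4, 0.5]
gripper_width: 85.3
grasp_force: 0.0
```

Run:
```python
from h import *
p,q=shot('wrist'); s=q['state']; 
M=R.from_quat(s['ee_rot']).as_matrix(); print(s['position'],np.degrees(np.arctan2(M[1,1],M[0,1]))%180,s['contact_force'])
p2,q2=shot('side'); a=cv2.resize(p2['frame'][130:290,150:340],(608,512),interpolation=cv2.INTER_CUBIC)
b=cv2.resize(p['frame'],(608,456)); b=b[:512]
v=np.vstack([a,b]); v=cv2.resize(v,None,fx=.62,fy=.62); cv2.imwrite('pics/a1.png',v[:,:,::-1])
```

```text
[ 618.07657834 -119.56810136   71.83328024] 6.353169676370783 [ 0.0630418  -0.41499235  0.52958527]
```

View pics/a1.png

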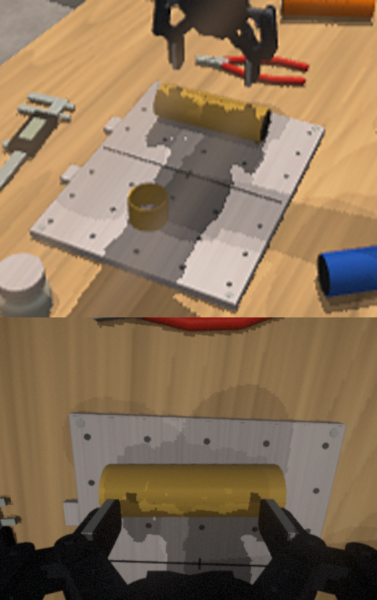

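The side and wrist views show both open fingertips above the brass tube and lined up along it. I'll descend to touch.

arm_command --rows '[{"grip":1,"linear":[0,0,14],"rot":[0,0,0]},{"grip":1,"linear":[0,0,22],"rot":[0,0,0]},{"grip":1,"linear":[0,0,25],"rot":[0,0,0]},{"grip":1,"linear":[0,0,26],"rot":[0,0,0]},{"grip":1,"linear":[0,0,27],"rot":[0,0,0]}]'

```text
clock: 4.22
position: [617.4, -119.2, 43.4]
ee_rot: [0.745, -0.667, 0.0, -0.0]
contact_force: [-0.4, -0.3, -0.4]
gripper_width: 85.7
grasp_force: 0.0
```

arm_command --rows '[{"grip":1,"linear":[0,0,0.7],"rot":[0,0,0]},{"grip":1,"linear":[0,0,1.2],"rot":[0,0,0]},{"grip":1,"linear":[0,0,1.2],"rot":[0,0,0]}]'

```text
clock: 4.6
position: [617.4, -119.4, 42.8]
ee_rot: [0.745, -0.667, 0.0, -0.0]
contact_force: [-1.3, -0.2, 4.6]
gripper_width: 85.4
grasp_force: 2.1
```

arm_command --rows '[{"grip":1,"linear":[-3,0,0.3],"rot":[0,0,0]},{"grip":1,"linear":[-8,0,0.3],"rot":[0,0,0.002]},{"grip":1,"linear":[-13,0,0.3],"rot":[0,0,0.004]},{"grip":1,"linear":[-18,0,0.3],"rot":[0,0,0.006]},{"grip":1,"linear":[-23,0,0.3],"rot":[0,0,0.008]},{"grip":1,"linear":[-28,0,0.3],"rot":[0,0,0.008]},{"grip":1,"linear":[-31,0,0.3],"rot":[0,0,0.008]},{"grip":1,"linear":[-32,0,0.3],"rot":[0,0,0.008]},{"grip":1,"linear":[-32,0,0.3],"rot":[0,0,0.008]}]'

```text
clock: 5.72
position: [613.8, -87.3, 42.7]
ee_rot: [0.743, -0.669, 0.0, -0.0]
contact_force: [-1.9, 0.1, 6.2]
gripper_width: 85.3
grasp_force: 2.9
```

Run:
```python
from h import *
s=arm.read_state();print(s['position'],s['contact_force'])
p,q=shot('side'); print(tubefit(q,[616,-95,.11]))
p,q=shot('wrist'); print(tubefit(q,[616,-95,.11]))
a=np.vstack([cv2.resize(shot('side')[0]['frame'][130:290,150:340],(608,512)),cv2.resize(p['frame'],(608,456))])
cv2.imwrite('pics/a2.png',cv2.resize(a,None,fx=.62,fy=.62)[:,:,::-1])
```

```text
[613.84987115 -87.34102918  42.71008306] [-1.94218418  0.11385247  6.1569863 ]
(array([ 6.09054749e+02, -9.75467672e+01,  1.08336937e-01]), array([0.  , 0.  , 0.  , 9.14, 0.26]), 746)
(array([ 6.14890619e+02, -9.49468372e+01,  1.12996788e-01]), array([ 0.  ,  0.  , -0.  ,  3.13,  1.81]), 23995)
```

View pics/a2.png

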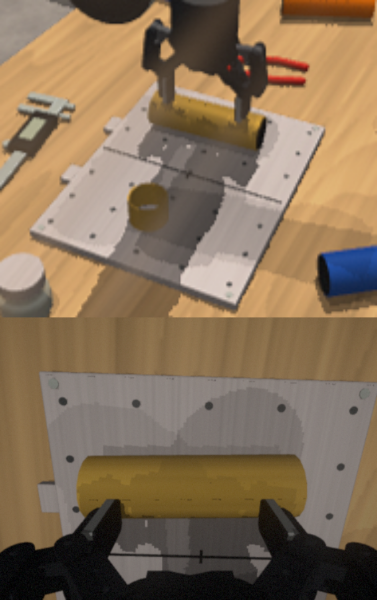

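Rolling works: the tube moved 16 mm for a 32 mm fingertip stroke. The next strokes follow the same pattern.

arm_command --rows '[{"grip":1,"linear":[0,0,-5],"rot":[0,0,0]},{"grip":1,"linear":[6,0,-7],"rot":[0,0,0]},{"grip":1,"linear":[14,0,-7],"rot":[0,0,0]},{"grip":1,"linear":[17,0,-6],"rot":[0,0,0]},{"grip":1,"linear":[17,0,-3],"rot":[0,0,0]},{"grip":1,"linear":[17,0,-1],"rot":[0,0,0]},{"grip":1,"linear":[17,0,0],"rot":[0,0,0]},{"grip":1,"linear":[17,0,0],"rot":[0,0,0]}]'

```text
clock: 6.88
position: [615.2, -104.5, 42.7]
ee_rot: [0.743, -0.67, 0.0, 0.0]
contact_force: [-2.1, -0.6, 5.4]
gripper_width: 85.4
grasp_force: 2.7
```

arm_command --rows '[{"grip":1,"linear":[-3,0,0],"rot":[0,0,0]},{"grip":1,"linear":[-8,0,0],"rot":[0,0,0.002]},{"grip":1,"linear":[-13,0,0],"rot":[0,0,0.004]},{"grip":1,"linear":[-18,0,0],"rot":[0,0,0.006]},{"grip":1,"linear":[-23,0,0],"rot":[0,0,0.008]},{"grip":1,"linear":[-28,0,0],"rot":[0,0,0.008]},{"grip":1,"linear":[-32,0,0],"rot":[0,0,0.008]},{"grip":1,"linear":[-35,0,0],"rot":[0,0,0.008]},{"grip":1,"linear":[-36,0,0],"rot":[0,0,0.008]},{"grip":1,"linear":[-36,0,0],"rot":[0,0,0.008]}]'

```text
clock: 8.12
position: [611.4, -68.4, 42.7]
ee_rot: [0.74, -0.672, -0.0, 0.0]
contact_force: [-1.8, -0.3, 5.4]
gripper_width: 85.4
grasp_force: 2.7
```

Run:
```python
from h import *
s=arm.read_state();M=R.from_quat(s['ee_rot']).as_matrix();print(s['position'],s['contact_force'],np.degrees(np.arctan2(M[1,1],M[0,1]))%180)
p,q=shot('wrist'); print(tubefit(q,[614,-77,.11]))
```

```text
[611.36495089 -68.399927    42.65467054] [-1.78011512 -0.30100228  5.42929333] 5.505157527625073
(array([ 6.13053763e+02, -7.69334207e+01,  1.07989883e-01]), array([ 0.  ,  0.  , -0.  ,  2.97,  1.62]), 24287)
```

arm_command --rows '[{"grip":1,"linear":[0,0,-5],"rot":[0,0,0]},{"grip":1,"linear":[6,0,-7],"rot":[0,0,0]},{"grip":1,"linear":[14,0,-7],"rot":[0,0,0]},{"grip":1,"linear":[18,0,-6],"rot":[0,0,0]},{"grip":1,"linear":[18,0,-3],"rot":[0,0,0]},{"grip":1,"linear":[18,0,-1],"rot":[0,0,0]},{"grip":1,"linear":[18,0,0],"rot":[0,0,0]},{"grip":1,"linear":[18,0,0],"rot":[0,0,0]}]'

```text
clock: 9.18
position: [613.2, -86.6, 42.7]
ee_rot: [0.74, -0.673, 0.0, 0.0]
contact_force: [-2.6, -0.3, 5.0]
gripper_width: 85.6
grasp_force: 2.8
```

arm_command --rows '[{"grip":1,"linear":[-3,0,0],"rot":[0,0,0]},{"grip":1,"linear":[-8,0,0],"rot":[0,0,0.003]},{"grip":1,"linear":[-13,0,0],"rot":[0,0,0.006]},{"grip":1,"linear":[-18,0,0],"rot":[0,0,0.008]},{"grip":1,"linear":[-23,0,0],"rot":[0,0,0.01]},{"grip":1,"linear":[-28,0,0],"rot":[0,0,0.01]},{"grip":1,"linear":[-32,0,0],"rot":[0,0,0.01]},{"grip":1,"linear":[-35,0,0],"rot":[0,0,0.01]},{"grip":1,"linear":[-36,0,0],"rot":[0,0,0.01]},{"grip":1,"linear":[-36,0,0],"rot":[0,0,0.01]}]'

```text
clock: 10.42
position: [609.7, -50.5, 42.7]
ee_rot: [0.737, -0.676, -0.0, 0.0]
contact_force: [-2.1, -0.4, 5.5]
gripper_width: 85.5
grasp_force: 2.8
```

arm_command --rows '[{"grip":1,"linear":[0,0,-5],"rot":[0,0,0]},{"grip":1,"linear":[6,0,-7],"rot":[0,0,0]},{"grip":1,"linear":[14,0,-7],"rot":[0,0,0]},{"grip":1,"linear":[18,0,-6],"rot":[0,0,0]},{"grip":1,"linear":[18,0,-3],"rot":[0,0,0]},{"grip":1,"linear":[18,0,-1],"rot":[0,0,0]},{"grip":1,"linear":[18,0,0],"rot":[0,0,0]},{"grip":1,"linear":[18,0,0],"rot":[0,0,0]}]'

```text
clock: 11.42
position: [611.3, -68.7, 42.7]
ee_rot: [0.737, -0.676, 0.0, 0.0]
contact_force: [-1.8, -0.3, 6.0]
gripper_width: 85.7
grasp_force: 2.8
```

arm_command --rows '[{"grip":1,"linear":[-3,0,0],"rot":[0,0,0]},{"grip":1,"linear":[-8,0,0],"rot":[0,0,0.002]},{"grip":1,"linear":[-13,0,0],"rot":[0,0,0.004]},{"grip":1,"linear":[-18,0,0],"rot":[0,0,0.006]},{"grip":1,"linear":[-23,0,0],"rot":[0,0,0.006]},{"grip":1,"linear":[-28,0,0],"rot":[0,0,0.006]},{"grip":1,"linear":[-32,0,0],"rot":[0,0,0.006]},{"grip":1,"linear":[-35,0,0],"rot":[0,0,0.006]},{"grip":1,"linear":[-36,0,0],"rot":[0,0,0.006]},{"grip":1,"linear":[-36,0,0],"rot":[0,0,0.006]}]'

```text
clock: 12.68
position: [607.8, -32.6, 42.7]
ee_rot: [0.735, -0.678, -0.0, 0.001]
contact_force: [-2.8, 0.0, 6.4]
gripper_width: 85.6
grasp_force: 3.1
```

Run:
```python
from h import *
s=arm.read_state();M=R.from_quat(s['ee_rot']).as_matrix();print(s['position'],s['contact_force'],np.degrees(np.arctan2(M[1,1],M[0,1]))%180)
p,q=shot('wrist'); v=tubefit(q,[612,-41,.1]);print(v); a=np.radians(4.49)
print('dist',(v[0][:2]-[651.4,-15.46])@[-np.sin(a),np.cos(a)])
```

```text
[607.83040636 -32.58553207  42.67697844] [-2.78244234e+00  6.66519059e-04  6.36524236e+00] 4.571784128838203
(array([ 6.09610361e+02, -4.07863504e+01,  1.00259308e-01]), array([0.  , 0.  , 0.  , 3.44, 1.43]), 24145)
dist -21.977118089622422
```

arm_command --rows '[{"grip":1,"linear":[0,0,-5],"rot":[0,0,0]},{"grip":1,"linear":[6,0,-7],"rot":[0,0,0]},{"grip":1,"linear":[14,0,-7],"rot":[0,0,0]},{"grip":1,"linear":[18,0,-6],"rot":[0,0,0]},{"grip":1,"linear":[18,0,-3],"rot":[0,0,0]},{"grip":1,"linear":[18,0,-1],"rot":[0,0,0]},{"grip":1,"linear":[18,0,0],"rot":[0,0,0]},{"grip":1,"linear":[18,0,0],"rot":[0,0,0]}]'

```text
clock: 13.72
position: [609.7, -50.7, 42.6]
ee_rot: [0.735, -0.678, 0.0, 0.0]
contact_force: [-2.2, -0.8, 6.5]
gripper_width: 85.6
grasp_force: 2.8
```

arm_command --rows '[{"grip":1,"linear":[-3,0,0],"rot":[0,0,0.005]},{"grip":1,"linear":[-8,0,0],"rot":[0,0,0.01]},{"grip":1,"linear":[-13,0,0],"rot":[0,0,0.015]},{"grip":1,"linear":[-18,0,0],"rot":[0,0,0.015]},{"grip":1,"linear":[-23,0,0],"rot":[0,0,0.015]},{"grip":1,"linear":[-28,0,0],"rot":[0,0,0.015]},{"grip":1,"linear":[-32,0,0],"rot":[0,0,0.015]},{"grip":1,"linear":[-35,0,0],"rot":[0,0,0.015]},{"grip":1,"linear":[-36,0,0],"rot":[0,0,0.015]},{"grip":1,"linear":[-36,0,0],"rot":[0,0,0.015]}]'

```text
clock: 14.98
position: [606.7, -14.6, 42.7]
ee_rot: [0.73, -0.684, 0.0, 0.0]
contact_force: [-3.2, 0.5, 6.2]
gripper_width: 85.1
grasp_force: 2.9
```

arm_command --rows '[{"grip":1,"linear":[0,0,-10],"rot":[0,0,0]},{"grip":1,"linear":[0,0,-50],"rot":[0,0,0]},{"grip":1,"linear":[20,0,-100],"rot":[0,0,0]},{"grip":1,"linear":[40,0,-140],"rot":[0,0,0]},{"grip":1,"linear":[50,0,-160],"rot":[0,0,0]},{"grip":1,"linear":[50,0,-160],"rot":[0,0,0]},{"grip":1,"linear":[50,0,-160],"rot":[0,0,0]}]'

```text
clock: 15.85
position: [609.4, -64.2, 200.5]
ee_rot: [0.729, -0.684, -0.001, 0.001]
contact_force: [-0.1, -0.5, -0.0]
gripper_width: 85.3
grasp_force: 0.0
```

Run:
```python
from h import *
p,q=shot('wrist'); np.save('w2.npy',q,allow_pickle=True); save(p,'w2.png')
s=q['state'];M=R.from_quat(s['ee_rot']).as_matrix();print(s['position'],s['contact_force'],np.degrees(np.arctan2(M[1,1],M[0,1]))%180)
v=tubefit(q,[609,-23,.1]);print(v)
```

```text
[609.44719618 -64.23064628 200.53903564] [-0.14931772 -0.49618408 -0.02485006] 3.6662971421282293
(array([ 6.08247002e+02, -2.27080820e+01,  8.75389065e-02]), array([0.  , 0.  , 0.  , 0.4 , 0.96]), 5811)
```

View pics/w2.png

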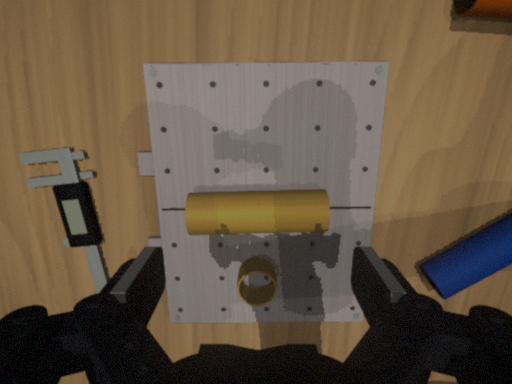

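The tube now lies over the line at columns 187–329, rows 190–235. The line ends show at (163–185,209) and (331–372,208).

```bash
cat >> h.py <<'E'
def compare(q,A,B,x0):
    """tube against the line's two visible ends (column,row windows)"""
    P=[];  g=cv2.cvtColor(q['frame'],cv2.COLOR_RGB2GRAY).astype(float)
    for c0,c1,r0,r1 in (A,B):
        for c in range(c0,c1):
            col=g[r0:r1,c]; w=np.clip(np.median(col)-12-col,0,None)
            i=np.argmax(w); 
            if w[i]>5:
                s=slice(max(i-2,0),i+3); P.append(ray(q,(c,r0+(np.arange(len(col))[s]*w[s]).sum()/w[s].sum()),12)[:2])
    vx,vy,x,y=cv2.fitLine(np.float32(P),cv2.DIST_HUBER,0,.01,.01).ravel(); a=np.arctan(vy/vx)
    v,res,n=tubefit(q,x0)
    print('line',np.degrees(a).round(2),'n',len(P),'tube',v[:2].round(1),'rel yaw',np.degrees(v[2]-a).round(2),'dist',((v[:2]-[x,y])@[-np.sin(a),np.cos(a)]).round(2),res)
E
python3 - <<'E'
from h import *
q=np.load('w2.npy',allow_pickle=True).item()
compare(q,(166,183,203,216),(334,368,201,214),[608,-23,.09])
K,E=cam(q); print(ray(q,(163,209.5),12),ray(q,(373,207.5),12))
E
```

```text
line 4.24 n 51 tube [608.2 -22.7] rel yaw 0.78 dist -3.95 [0.   0.   0.   0.4  0.96]
[711.23861894 -10.49519919  12.        ] [480.79931835 -27.6207557   12.        ]
```

arm_command --rows '[{"grip":1,"linear":[-15,0,50],"rot":[0,0,-0.023]},{"grip":1,"linear":[-30,0,100],"rot":[0,0,-0.023]},{"grip":1,"linear":[-39,0,135],"rot":[0,0,-0.023]},{"grip":1,"linear":[-39,0,150],"rot":[0,0,-0.023]},{"grip":1,"linear":[-39,0,155],"rot":[0,0,-0.023]},{"grip":1,"linear":[-39,0,158],"rot":[0,0,-0.023]},{"grip":1,"linear":[-39,0,159],"rot":[0,0,-0.023]},{"grip":1,"linear":[-39,0,160],"rot":[0,0,-0.023]},{"grip":1,"linear":[-39,0,160],"rot":[0,0,-0.023]}]'

```text
clock: 17.02
position: [608.3, -25.8, 42.8]
ee_rot: [0.737, -0.676, 0.001, -0.001]
contact_force: [-0.2, -0.5, 3.3]
gripper_width: 85.6
grasp_force: 1.7
```

arm_command --rows '[{"grip":1,"linear":[-1,0,0],"rot":[0,0,0.004]},{"grip":1,"linear":[-3,0,0],"rot":[0,0,0.01]},{"grip":1,"linear":[-5,0,0],"rot":[0,0,0.018]},{"grip":1,"linear":[-7,0,0],"rot":[0,0,0.018]},{"grip":1,"linear":[-8,0,0],"rot":[0,0,0.018]},{"grip":1,"linear":[-8,0,0],"rot":[0,0,0.018]},{"grip":1,"linear":[-8,0,0],"rot":[0,0,0.018]}]'

```text
clock: 17.9
position: [607.6, -17.6, 42.8]
ee_rot: [0.731, -0.682, 0.001, -0.001]
contact_force: [-0.9, 0.4, 5.6]
gripper_width: 85.3
grasp_force: 2.9
```

arm_command --rows '[{"grip":1,"linear":[0,0,-4],"rot":[0,0,0]},{"grip":1,"linear":[0,0,-40],"rot":[0,0,0]},{"grip":1,"linear":[20,0,-100],"rot":[0,0,0]},{"grip":1,"linear":[30,0,-140],"rot":[0,0,0]},{"grip":1,"linear":[40,0,-160],"rot":[0,0,0]},{"grip":1,"linear":[40,0,-160],"rot":[0,0,0]},{"grip":1,"linear":[40,0,-160],"rot":[0,0,0]}]'

```text
clock: 18.77
position: [608.8, -57.4, 200.1]
ee_rot: [0.731, -0.682, -0.001, 0.001]
contact_force: [-0.1, -0.0, 0.4]
gripper_width: 85.2
grasp_force: 0.0
```

Run:
```python
from h import *
p,q=shot('wrist'); np.save('w3.npy',q,allow_pickle=True); save(p,'w3.png')
s=q['state'];M=R.from_quat(s['ee_rot']).as_matrix();print(s['position'],s['contact_force'],np.degrees(np.arctan2(M[1,1],M[0,1]))%180)
l=proj(q,[700,-11.5,12]);r=proj(q,[500,-26,12]);print(l,r)
compare(q,(int(l[0])-8,int(l[0])+8,int(l[1])-7,int(l[1])+7),(int(r[0])-15,int(r[0])+15,int(r[1])-7,int(r[1])+7),[608,-19,.08])
```

```text
[608.78983576 -57.36241029 200.08099819] [-0.12218013 -0.04115105  0.40171413] 3.9304259945508306
[172.10339344 203.09409281] [355.59589298 202.41234057]
line 4.23 n 46 tube [607.9 -17.8] rel yaw 0.94 dist 0.95 [-0.   0.  -0.   1.7  1. ]
```

View pics/w3.png

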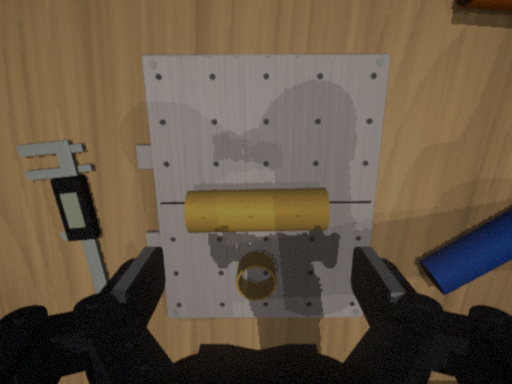

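arm_command --rows '[{"grip":1,"linear":[-40,0,0],"rot":[0,0,0]},{"grip":1,"linear":[-80,0,0],"rot":[0,0,0]},{"grip":1,"linear":[-110,0,0],"rot":[0,0,0]},{"grip":1,"linear":[-110,0,0],"rot":[0,0,0]},{"grip":1,"linear":[-110,0,0],"rot":[0,0,0]},{"grip":1,"linear":[-110,0,0],"rot":[0,0,0]}]'

```text
clock: 19.58
position: [602.0, 51.3, 201.3]
ee_rot: [0.731, -0.683, -0.0, 0.0]
contact_force: [0.0, -0.6, -0.7]
gripper_width: 85.5
grasp_force: 0.0
```

Run:
```python
from h import *
p,q=shot('wrist'); np.save('w4.npy',q,allow_pickle=True)
print(q['state']['position'],'cam',np.linalg.inv(cam(q)[1])[:3,3])
l=proj(q,[700,-11.5,12]);r=proj(q,[500,-26,12]);print(l,r)
compare(q,(int(l[0])-8,int(l[0])+8,int(l[1])-7,int(l[1])+7),(int(r[0])-15,int(r[0])+15,int(r[1])-7,int(r[1])+7),[608,-19,.08])
t=int(min(l[1],r[1])); a=p['frame'][max(t-60,0):t+60,int(l[0])-30:int(r[0])+30]; f=790/a.shape[1]
cv2.imwrite('pics/w4.png',cv2.resize(a,None,fx=f,fy=f,interpolation=cv2.INTER_CUBIC)[:,:,::-1])
```

```text
[602.02865146  51.25165456 201.29393033] cam [608.26656556 -21.106222   343.30386983]
[165.13839674  99.56633542] [366.04679665  98.79221884]
line 4.24 n 46 tube [608.  -17.9] rel yaw 0.87 dist 0.68 [0.   0.   0.   1.71 0.84]
```

View pics/w4.png

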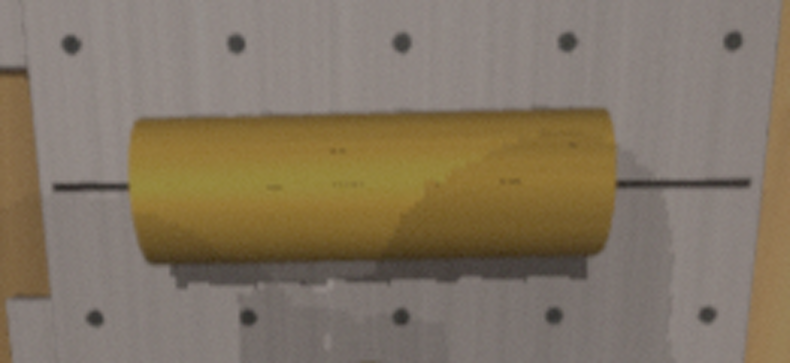

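The crop, taken from straight above, shows the tube centred on the line to about 0.5 mm but about 0.9° askew: its mid-height is 191 at the left end and 180 at the right, against the line's 187 and 183. I'll press a little harder and turn it while rocking.

arm_command --rows '[{"grip":1,"linear":[40,-1,30],"rot":[0,0,-0.02]},{"grip":1,"linear":[69,-1,80],"rot":[0,0,-0.02]},{"grip":1,"linear":[69,-1,125],"rot":[0,0,-0.02]},{"grip":1,"linear":[69,-1,148],"rot":[0,0,-0.02]},{"grip":1,"linear":[69,-1,155],"rot":[0,0,-0.02]},{"grip":1,"linear":[69,-1,158],"rot":[0,0,-0.02]},{"grip":1,"linear":[69,-1,160],"rot":[0,0,-0.02]},{"grip":1,"linear":[69,-1,161.5],"rot":[0,0,-0.02]},{"grip":1,"linear":[69,-1,162.5],"rot":[0,0,-0.02]},{"grip":1,"linear":[69,-1,162.5],"rot":[0,0,-0.02]}]'

```text
clock: 20.88
position: [608.9, -16.7, 42.7]
ee_rot: [0.738, -0.675, 0.001, -0.001]
contact_force: [-3.4, 0.0, 11.0]
gripper_width: 85.5
grasp_force: 5.5
```

arm_command --rows '[{"grip":1,"linear":[-2,0,0],"rot":[0,0,0.003]},{"grip":1,"linear":[-4,0,0],"rot":[0,0,0.006]},{"grip":1,"linear":[-2,0,0],"rot":[0,0,0.009]},{"grip":1,"linear":[1,0,0],"rot":[0,0,0.012]},{"grip":1,"linear":[4,0,0],"rot":[0,0,0.015]},{"grip":1,"linear":[2,0,0],"rot":[0,0,0.018]},{"grip":1,"linear":[0.8,0,0],"rot":[0,0,0.018]},{"grip":1,"linear":[0.8,0,0],"rot":[0,0,0.018]},{"grip":1,"linear":[0.8,0,0],"rot":[0,0,0.018]}]'

```text
clock: 22.0
position: [609.0, -17.5, 42.8]
ee_rot: [0.732, -0.681, 0.001, -0.001]
contact_force: [-2.7, -0.7, 10.9]
gripper_width: 85.2
grasp_force: 5.4
```

arm_command --rows '[{"grip":1,"linear":[0,0,-3],"rot":[0,0,0]},{"grip":1,"linear":[0,0,-30],"rot":[0,0,0]},{"grip":1,"linear":[0,0,-80],"rot":[0,0,0]},{"grip":1,"linear":[-35,0,-130],"rot":[0,0,0]},{"grip":1,"linear":[-70,0,-160],"rot":[0,0,0]},{"grip":1,"linear":[-70,0,-160],"rot":[0,0,0]},{"grip":1,"linear":[-70,0,-160],"rot":[0,0,0]},{"grip":1,"linear":[-70,0,-160],"rot":[0,0,0]}]'

```text
clock: 23.0
position: [602.3, 51.4, 197.9]
ee_rot: [0.731, -0.682, -0.001, 0.001]
contact_force: [0.9, -0.4, -0.4]
gripper_width: 85.3
grasp_force: 0.0
```

```bash
cat > chk.py <<'E'
import sys
from h import *
p,q=shot('wrist')
s=q['state'];M=R.from_quat(s['ee_rot']).as_matrix();print(s['position'],np.degrees(np.arctan2(M[1,1],M[0,1]))%180)
l=proj(q,[700,-11.5,12]);r=proj(q,[500,-26,12])
compare(q,(int(l[0])-8,int(l[0])+8,int(l[1])-7,int(l[1])+7),(int(r[0])-15,int(r[0])+15,int(r[1])-7,int(r[1])+7),[608,-19,.08])
t=int(min(l[1],r[1])); a=p['frame'][max(t-60,0):t+60,int(l[0])-30:int(r[0])+30]; f=790/a.shape[1]
cv2.imwrite('pics/'+sys.argv[1],cv2.resize(a,None,fx=f,fy=f,interpolation=cv2.INTER_CUBIC)[:,:,::-1])
E
python3 chk.py w5.png
```

```text
[602.32806179  51.43897223 197.87220312] 4.009428339417809
line 4.21 n 46 tube [607.8 -18. ] rel yaw 0.79 dist 0.63 [0.   0.   0.   0.95 0.73]
```

The yaw didn't follow in place, but it did during longer rolls. I'll roll back a little and forward again with a larger turn of the hand during the stroke.

arm_command --rows '[{"grip":1,"linear":[40,0,40],"rot":[0,0,-0.044]},{"grip":1,"linear":[65,0,90],"rot":[0,0,-0.044]},{"grip":1,"linear":[65,0,130],"rot":[0,0,-0.044]},{"grip":1,"linear":[65,0,150],"rot":[0,0,-0.044]},{"grip":1,"linear":[65,0,155],"rot":[0,0,-0.044]},{"grip":1,"linear":[65,0,157],"rot":[0,0,-0.044]},{"grip":1,"linear":[65,0,158.5],"rot":[0,0,-0.044]},{"grip":1,"linear":[65,0,159.3],"rot":[0,0,-0.044]},{"grip":1,"linear":[65,0,159.3],"rot":[0,0,-0.044]}]'

```text
clock: 24.18
position: [606.6, -13.6, 42.7]
ee_rot: [0.747, -0.665, -0.0, 0.001]
contact_force: [-7.1, -0.9, 14.8]
gripper_width: 85.4
grasp_force: 7.0
```

arm_command --rows '[{"grip":1,"linear":[3,0,0],"rot":[0,0,0]},{"grip":1,"linear":[8,0,0],"rot":[0,0,0]},{"grip":1,"linear":[13,0,0],"rot":[0,0,0]},{"grip":1,"linear":[17,0,0],"rot":[0,0,0]},{"grip":1,"linear":[19,0,0],"rot":[0,0,0]},{"grip":1,"linear":[20,0,0],"rot":[0,0,0]},{"grip":1,"linear":[20,0,0],"rot":[0,0,0]}]'

```text
clock: 25.05
position: [608.4, -33.7, 42.7]
ee_rot: [0.747, -0.665, -0.001, 0.002]
contact_force: [-8.4, -1.4, 15.1]
gripper_width: 85.3
grasp_force: 7.4
```

arm_command --rows '[{"grip":1,"linear":[-2,0,0],"rot":[0,0,0.006]},{"grip":1,"linear":[-5,0,0],"rot":[0,0,0.015]},{"grip":1,"linear":[-8,0,0],"rot":[0,0,0.024]},{"grip":1,"linear":[-11,0,0],"rot":[0,0,0.033]},{"grip":1,"linear":[-14,0,0],"rot":[0,0,0.042]},{"grip":1,"linear":[-17,0,0],"rot":[0,0,0.051]},{"grip":1,"linear":[-19,0,0],"rot":[0,0,0.058]},{"grip":1,"linear":[-20,0,0],"rot":[0,0,0.06]},{"grip":1,"linear":[-20,0,0],"rot":[0,0,0.06]}]'

```text
clock: 26.18
position: [608.7, -13.0, 42.7]
ee_rot: [0.727, -0.687, 0.001, -0.0]
contact_force: [-2.2, 0.4, 11.6]
gripper_width: 85.6
grasp_force: 5.2
```

arm_command --rows '[{"grip":1,"linear":[0,0,-3],"rot":[0,0,0]},{"grip":1,"linear":[0,0,-30],"rot":[0,0,0]},{"grip":1,"linear":[0,0,-80],"rot":[0,0,0]},{"grip":1,"linear":[-35,0,-130],"rot":[0,0,0]},{"grip":1,"linear":[-65,0,-160],"rot":[0,0,0]},{"grip":1,"linear":[-65,0,-160],"rot":[0,0,0]},{"grip":1,"linear":[-65,0,-160],"rot":[0,0,0]},{"grip":1,"linear":[-65,0,-160],"rot":[0,0,0]}]'

```text
clock: 27.18
position: [603.3, 51.4, 198.4]
ee_rot: [0.726, -0.688, -0.001, 0.001]
contact_force: [0.2, -0.2, -0.4]
gripper_width: 85.2
grasp_force: 0.0
```

```bash
python3 chk.py w6.png
```

```text
[603.32285334  51.44663654 198.39189729] 3.0830640811458636
line 4.24 n 46 tube [609.6 -16.7] rel yaw -1.1 dist 1.82 [0.   0.   0.   1.64 1.64]
```

View pics/w6.png

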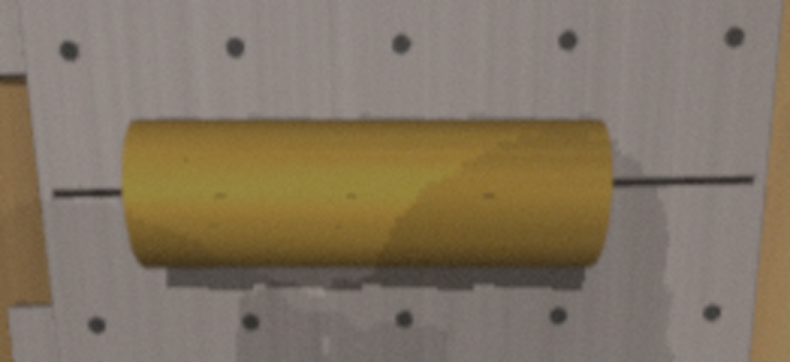

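The tube turned 1.9°, so it is now at −1.1° and about 1.7 mm past the line. In the crop its mid-height is 193.5 at both ends, and the line runs 191 to 182. I'll do the same cycle with a smaller opposite turn and a shorter return.

arm_command --rows '[{"grip":1,"linear":[40,0,40],"rot":[0,0,0]},{"grip":1,"linear":[65,0,90],"rot":[0,0,0]},{"grip":1,"linear":[65,0,130],"rot":[0,0,0]},{"grip":1,"linear":[65,0,150],"rot":[0,0,0]},{"grip":1,"linear":[65,0,155],"rot":[0,0,0]},{"grip":1,"linear":[65,0,157],"rot":[0,0,0]},{"grip":1,"linear":[65,0,158.5],"rot":[0,0,0]},{"grip":1,"linear":[65,0,159.3],"rot":[0,0,0]},{"grip":1,"linear":[65,0,159.3],"rot":[0,0,0]}]'

```text
clock: 28.35
position: [608.4, -12.4, 42.8]
ee_rot: [0.726, -0.687, 0.001, -0.001]
contact_force: [-1.1, 0.3, 5.5]
gripper_width: 85.5
grasp_force: 3.0
```

arm_command --rows '[{"grip":1,"linear":[3,0,0],"rot":[0,0,0]},{"grip":1,"linear":[8,0,0],"rot":[0,0,0]},{"grip":1,"linear":[13,0,0],"rot":[0,0,0]},{"grip":1,"linear":[17,0,0],"rot":[0,0,0]},{"grip":1,"linear":[19,0,0],"rot":[0,0,0]},{"grip":1,"linear":[20,0,0],"rot":[0,0,0]},{"grip":1,"linear":[20,0,0],"rot":[0,0,0]}]'

```text
clock: 29.22
position: [609.5, -32.5, 42.8]
ee_rot: [0.726, -0.687, 0.001, -0.001]
contact_force: [-2.0, 0.0, 6.4]
gripper_width: 85.3
grasp_force: 2.9
```

arm_command --rows '[{"grip":1,"linear":[-2,0,0],"rot":[0,0,-0.005]},{"grip":1,"linear":[-5,0,0],"rot":[0,0,-0.011]},{"grip":1,"linear":[-8,0,0],"rot":[0,0,-0.018]},{"grip":1,"linear":[-11,0,0],"rot":[0,0,-0.025]},{"grip":1,"linear":[-14,0,0],"rot":[0,0,-0.032]},{"grip":1,"linear":[-16,0,0],"rot":[0,0,-0.036]},{"grip":1,"linear":[-16.6,0,0],"rot":[0,0,-0.036]},{"grip":1,"linear":[-16.6,0,0],"rot":[0,0,-0.036]}]'

```text
clock: 30.22
position: [608.6, -15.7, 42.8]
ee_rot: [0.739, -0.674, 0.001, -0.001]
contact_force: [-1.6, -0.4, 6.3]
gripper_width: 85.4
grasp_force: 2.9
```

arm_command --rows '[{"grip":1,"linear":[0,0,-3],"rot":[0,0,0]},{"grip":1,"linear":[0,0,-30],"rot":[0,0,0]},{"grip":1,"linear":[0,0,-80],"rot":[0,0,0]},{"grip":1,"linear":[-35,0,-130],"rot":[0,0,0]},{"grip":1,"linear":[-68,0,-160],"rot":[0,0,0]},{"grip":1,"linear":[-68,0,-160],"rot":[0,0,0]},{"grip":1,"linear":[-68,0,-160],"rot":[0,0,0]},{"grip":1,"linear":[-68,0,-160],"rot":[0,0,0]}]'

```text
clock: 31.22
position: [601.0, 51.0, 199.3]
ee_rot: [0.738, -0.675, -0.001, 0.001]
contact_force: [0.1, -0.7, 0.0]
gripper_width: 85.3
grasp_force: 0.0
```

```bash
python3 chk.py w7.png
```

```text
[600.9983657   50.98588635 199.2540993 ] 5.154817172099371
line 4.27 n 46 tube [610.  -18.6] rel yaw -1.13 dist -0.21 [0.   0.   0.   0.87 1.05]
```

View pics/w7.png

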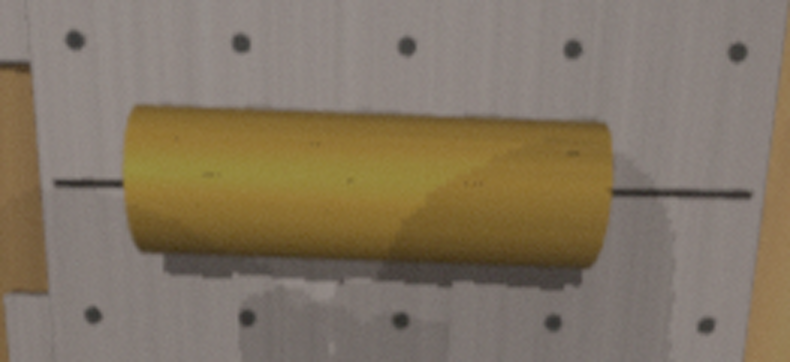

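At about 6 N the yaw holds and only the position moves. The position is now good to about 0.2 mm: the tube's middle is at row 187 and the line's at row 188. I'll repeat with a firmer press, about 14 N, and a 2.5° turn.

arm_command --rows '[{"grip":1,"linear":[40,0,40],"rot":[0,0,0.048]},{"grip":1,"linear":[68,0,90],"rot":[0,0,0.048]},{"grip":1,"linear":[68,0,130],"rot":[0,0,0.048]},{"grip":1,"linear":[68,0,150],"rot":[0,0,0.048]},{"grip":1,"linear":[68,0,155],"rot":[0,0,0.048]},{"grip":1,"linear":[68,0,158],"rot":[0,0,0.048]},{"grip":1,"linear":[68,0,160],"rot":[0,0,0.048]},{"grip":1,"linear":[68,0,161],"rot":[0,0,0.048]},{"grip":1,"linear":[68,0,161.7],"rot":[0,0,0.048]},{"grip":1,"linear":[68,0,161.7],"rot":[0,0,0.048]}]'

```text
clock: 32.52
position: [608.2, -16.1, 42.7]
ee_rot: [0.722, -0.691, 0.001, -0.0]
contact_force: [-5.5, -1.4, 11.8]
gripper_width: 85.3
grasp_force: 6.2
```

arm_command --rows '[{"grip":1,"linear":[3,0,0],"rot":[0,0,0]},{"grip":1,"linear":[8,0,0],"rot":[0,0,0]},{"grip":1,"linear":[13,0,0],"rot":[0,0,0]},{"grip":1,"linear":[17,0,0],"rot":[0,0,0]},{"grip":1,"linear":[19,0,0],"rot":[0,0,0]},{"grip":1,"linear":[20,0,0],"rot":[0,0,0]},{"grip":1,"linear":[20,0,0],"rot":[0,0,0]}]'

```text
clock: 33.4
position: [609.3, -36.2, 42.7]
ee_rot: [0.722, -0.691, 0.001, -0.001]
contact_force: [-4.7, -1.3, 11.7]
gripper_width: 85.4
grasp_force: 5.9
```

arm_command --rows '[{"grip":1,"linear":[-2,0,0],"rot":[0,0,-0.005]},{"grip":1,"linear":[-5,0,0],"rot":[0,0,-0.012]},{"grip":1,"linear":[-8,0,0],"rot":[0,0,-0.019]},{"grip":1,"linear":[-11,0,0],"rot":[0,0,-0.026]},{"grip":1,"linear":[-14,0,0],"rot":[0,0,-0.033]},{"grip":1,"linear":[-17,0,0],"rot":[0,0,-0.04]},{"grip":1,"linear":[-19,0,0],"rot":[0,0,-0.044]},{"grip":1,"linear":[-20,0,0],"rot":[0,0,-0.044]},{"grip":1,"linear":[-20,0,0],"rot":[0,0,-0.044]}]'

```text
clock: 34.52
position: [608.3, -16.0, 42.7]
ee_rot: [0.737, -0.676, 0.001, -0.001]
contact_force: [-5.6, -0.2, 12.9]
gripper_width: 85.3
grasp_force: 6.1
```

arm_command --rows '[{"grip":1,"linear":[0,0,-3],"rot":[0,0,0]},{"grip":1,"linear":[0,0,-30],"rot":[0,0,0]},{"grip":1,"linear":[0,0,-80],"rot":[0,0,0]},{"grip":1,"linear":[-35,0,-130],"rot":[0,0,0]},{"grip":1,"linear":[-68,0,-160],"rot":[0,0,0]},{"grip":1,"linear":[-68,0,-160],"rot":[0,0,0]},{"grip":1,"linear":[-68,0,-160],"rot":[0,0,0]},{"grip":1,"linear":[-68,0,-160],"rot":[0,0,0]}]'

```text
clock: 35.52
position: [601.3, 51.0, 197.7]
ee_rot: [0.737, -0.676, -0.001, 0.001]
contact_force: [0.4, -0.0, 0.8]
gripper_width: 85.4
grasp_force: 0.0
```

```bash
python3 chk.py w8.png
```

```text
[601.28064233  51.02107441 197.67871276] 4.928069580829572
line 4.26 n 46 tube [609.7 -19.5] rel yaw -1.1 dist -1.08 [0.   0.   0.   0.91 0.84]
```

Position shifts with the turn but yaw doesn't, which suggests that only one fingertip is carrying the load. I'll land again and read the wrist moment.

arm_command --rows '[{"grip":1,"linear":[40,0,40],"rot":[0,0,0.028]},{"grip":1,"linear":[67,0,90],"rot":[0,0,0.028]},{"grip":1,"linear":[67,0,130],"rot":[0,0,0.028]},{"grip":1,"linear":[67,0,150],"rot":[0,0,0.028]},{"grip":1,"linear":[67,0,155],"rot":[0,0,0.028]},{"grip":1,"linear":[67,0,158],"rot":[0,0,0.028]},{"grip":1,"linear":[67,0,159.3],"rot":[0,0,0.028]},{"grip":1,"linear":[67,0,160],"rot":[0,0,0.028]},{"grip":1,"linear":[67,0,160],"rot":[0,0,0.028]}]'

```text
clock: 36.7
position: [605.9, -16.4, 42.6]
ee_rot: [0.728, -0.686, -0.001, 0.002]
contact_force: [-12.1, -0.4, 20.4]
gripper_width: 85.6
grasp_force: 10.7
```

```bash
cat > st.py <<'E'
from h import *
s=arm.read_state();M=R.from_quat(s['ee_rot']).as_matrix()
print(s['clock'],s['position'].round(1),'yaw',(np.degrees(np.arctan2(M[1,1],M[0,1]))%180).round(2),'tilt y,x',M[2,1].round(4),M[2,0].round(4))
print('F',(M.T@s['contact_force']).round(2),'T',(M.T@s['wrist_torque']).round(3),s['wrist_torque'].round(3))
E
python3 st.py
```

```text
36.7 [605.9 -16.4  42.6] yaw 3.36 tilt y,x 0.0036 0.0017
F [ -0.3   12.15 -20.34] T [-2.829  0.061  0.064] [-0.227  2.82  -0.069]
```

arm_command --rows '[{"grip":1,"linear":[3,0,0],"rot":[0,0,0]},{"grip":1,"linear":[7,0,0],"rot":[0,0,0]},{"grip":1,"linear":[10,0,0],"rot":[0,0,0]},{"grip":1,"linear":[12,0,0],"rot":[0,0,0]},{"grip":1,"linear":[12,0,0],"rot":[0,0,0]}]'

```text
clock: 37.33
position: [606.6, -28.5, 42.6]
ee_rot: [0.728, -0.686, -0.001, 0.002]
contact_force: [-12.4, -0.9, 20.9]
gripper_width: 85.9
grasp_force: 10.6
```

arm_command --rows '[{"grip":1,"linear":[-2,0,0],"rot":[0,0,-0.005]},{"grip":1,"linear":[-5,0,0],"rot":[0,0,-0.012]},{"grip":1,"linear":[-8,0,0],"rot":[0,0,-0.019]},{"grip":1,"linear":[-11,0,0],"rot":[0,0,-0.026]},{"grip":1,"linear":[-14,0,0],"rot":[0,0,-0.033]},{"grip":1,"linear":[-15,0,0],"rot":[0,0,-0.035]},{"grip":1,"linear":[-15.4,0,0],"rot":[0,0,-0.035]},{"grip":1,"linear":[-15.4,0,0],"rot":[0,0,-0.035]}]'

```text
clock: 38.33
position: [607.4, -12.6, 42.6]
ee_rot: [0.739, -0.673, 0.0, 0.001]
contact_force: [-7.7, -0.4, 18.1]
gripper_width: 85.4
grasp_force: 9.2
```

```bash
python3 st.py
```

```text
38.325 [607.4 -12.6  42.6] yaw 5.34 tilt y,x 0.0002 0.0013
F [ -0.28   7.72 -18.14] T [-2.063  0.01   0.337] [-0.202  2.053 -0.34 ]
```

arm_command --rows '[{"grip":1,"linear":[0,0,-4],"rot":[0,0,0]},{"grip":1,"linear":[0,0,-30],"rot":[0,0,0]},{"grip":1,"linear":[0,0,-80],"rot":[0,0,0]},{"grip":1,"linear":[-35,0,-130],"rot":[0,0,0]},{"grip":1,"linear":[-68,0,-160],"rot":[0,0,0]},{"grip":1,"linear":[-68,0,-160],"rot":[0,0,0]},{"grip":1,"linear":[-68,0,-160],"rot":[0,0,0]},{"grip":1,"linear":[-68,0,-160],"rot":[0,0,0]}]'

```text
clock: 39.33
position: [600.5, 55.2, 197.3]
ee_rot: [0.739, -0.674, -0.001, 0.001]
contact_force: [0.4, -0.5, 0.8]
gripper_width: 85.5
grasp_force: 0.0
```

```bash
python3 chk.py w9.png; python3 st.py
```

```text
[600.46020083  55.173126   197.25413985] 5.317060886801073
line 4.23 n 46 tube [611.5 -17.3] rel yaw 1.15 dist 1.05 [0.   0.   0.   1.14 1.3 ]
39.375 [600.6  55.2 197.4] yaw 5.31 tilt y,x 0.003 0.0007
F [-0.15  0.13  0.75] T [ 0.032  0.025 -0.027] [-0.022 -0.034  0.027]
```

At about 19 N the tube follows the turn fully. It is now at +1.15° and about 1 mm past the line, so I'll correct with −1.2° at the same press.

arm_command --rows '[{"grip":1,"linear":[40,0,40],"rot":[0,0,0]},{"grip":1,"linear":[69,0,90],"rot":[0,0,0]},{"grip":1,"linear":[69,0,130],"rot":[0,0,0]},{"grip":1,"linear":[69,0,150],"rot":[0,0,0]},{"grip":1,"linear":[69,0,155],"rot":[0,0,0]},{"grip":1,"linear":[69,0,158],"rot":[0,0,0]},{"grip":1,"linear":[69,0,159.3],"rot":[0,0,0]},{"grip":1,"linear":[69,0,160],"rot":[0,0,0]},{"grip":1,"linear":[69,0,160],"rot":[0,0,0]}]'

```text
clock: 40.5
position: [605.8, -14.0, 42.6]
ee_rot: [0.739, -0.673, -0.001, 0.002]
contact_force: [-11.1, -0.6, 21.2]
gripper_width: 85.3
grasp_force: 10.7
```

```bash
python3 st.py
```

```text
40.5 [605.8 -14.   42.6] yaw 5.37 tilt y,x 0.0036 0.0017
F [ -0.43  11.2  -21.13] T [-2.821  0.05   0.046] [-0.314  2.804 -0.051]
```

arm_command --rows '[{"grip":1,"linear":[3,0,0],"rot":[0,0,0]},{"grip":1,"linear":[7,0,0],"rot":[0,0,0]},{"grip":1,"linear":[10,0,0],"rot":[0,0,0]},{"grip":1,"linear":[11.3,0,0],"rot":[0,0,0]},{"grip":1,"linear":[11.3,0,0],"rot":[0,0,0]}]'

```text
clock: 41.12
position: [606.7, -25.5, 42.6]
ee_rot: [0.739, -0.673, -0.001, 0.002]
contact_force: [-11.0, -1.9, 20.7]
gripper_width: 85.1
grasp_force: 10.6
```

arm_command --rows '[{"grip":1,"linear":[-2,0,0],"rot":[0,0,0.005]},{"grip":1,"linear":[-4,0,0],"rot":[0,0,0.01]},{"grip":1,"linear":[-6,0,0],"rot":[0,0,0.014]},{"grip":1,"linear":[-8,0,0],"rot":[0,0,0.018]},{"grip":1,"linear":[-9.5,0,0],"rot":[0,0,0.02]},{"grip":1,"linear":[-10,0,0],"rot":[0,0,0.02]},{"grip":1,"linear":[-10,0,0],"rot":[0,0,0.02]}]'

```text
clock: 42.0
position: [607.2, -15.0, 42.6]
ee_rot: [0.733, -0.68, 0.0, 0.001]
contact_force: [-8.4, -1.0, 18.9]
gripper_width: 85.2
grasp_force: 9.4
```

arm_command --rows '[{"grip":1,"linear":[0,0,-4],"rot":[0,0,0]},{"grip":1,"linear":[0,0,-30],"rot":[0,0,0]},{"grip":1,"linear":[0,0,-80],"rot":[0,0,0]},{"grip":1,"linear":[-35,0,-130],"rot":[0,0,0]},{"grip":1,"linear":[-68,0,-160],"rot":[0,0,0]},{"grip":1,"linear":[-68,0,-160],"rot":[0,0,0]},{"grip":1,"linear":[-68,0,-160],"rot":[0,0,0]}]'

```text
clock: 42.88
position: [602.0, 53.6, 197.9]
ee_rot: [0.733, -0.681, -0.001, 0.001]
contact_force: [-0.8, 0.1, 0.1]
gripper_width: 85.3
grasp_force: 0.0
```

```bash
python3 chk.py w10.png; python3 st.py
```

```text
[602.03831323  53.62731438 197.85401158] 4.217613041110553
line 4.21 n 45 tube [613.1 -17.6] rel yaw 0.06 dist 0.61 [ 0.    0.   -0.    1.59  2.07]
42.925 [601.9  53.2 197.4] yaw 4.19 tilt y,x 0.0031 0.0005
F [ 0.7   0.16 -0.29] T [-0.056 -0.006  0.004] [ 0.002  0.057 -0.004]
```

View pics/w10.png

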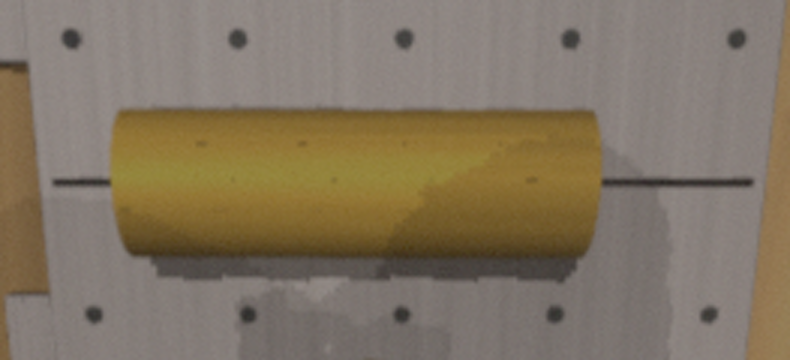

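The final crop shows the tube parallel to the line (0.06°). Its mid-height is row 183 against the line's 182, so it is within 0.6 mm, and the line shows past both ends. The hand is well clear above, so I'm handing in.

```bash
python3 -c "
from bench import job
print(job.job_done())"
```

```text
the job is handed in; nothing more can be done
None
```

The brass tube was rolled onto the engraved line and the job handed in at about 43 s: by the last wrist image it is within about 0.6 mm of centre and 0.1° of parallel, its whole length is over the line, and the hand is clear.

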